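# Find the purge valve with the sloppy lever and lock it out

### The arm

A 6-joint arm with a two-finger parallel gripper is mounted at the origin on the work surface. World frame = base frame: x ahead of the robot, y to its left, z up, the work surface at z = 0. Lengths are in mm, angles in rad, forces in N, time in s.
With the tool pointing down it reaches from about 325 to 775 mm from the base axis. Payload 9.3 kg.
Tool frame: the origin (TCP) lies on the mounting face of the last link; the fingertips stand 173 mm ahead of it and the grasp point (between the pads) lies 155 mm ahead of it; z points along the fingers, y is the line along which they close (so a half turn about z gives the same grasp; the last joint's range is limited). The gripper opens to 85 mm and grips with 20 to 120 N. Pads are 22 mm wide; open, the fingers measure 114 mm over their backs; the gripper's body (76 mm by 85 mm) begins 54 mm behind the grasp point. The pads swing forward as they close: fully open they stand 13 mm farther back than shut.
Start: joints at [-1.476, 0.259, 0.021, 1.334, 0, 1.418], TCP at [134.893, -533.199, 404.679] pointing down, gripper open.
Joint ranges: [-3.04, 3.04], [-0.91, 1.82], [-1.04, 1.36], [-1.92, 1.95], [-1.52, 1.45], [-3.14, 3.14]. Speed limits (rad/s): [2.22, 2.22, 2.79, 3.14, 3.14, 3.14].

### API

Orientations are given as a unit quaternion [w, x, y, z].
In Python, from workcell import arm gives the robot as it stands.
- The arm moves only by the tool drive_tool, never from a script. Its argument "plan" is a list of rows, each a list of 3 entries, a list of its own where there are three numbers: the shift along the tool's x, y, z in mm, then the turn, a rotation vector about the tool's x, y, z in degrees, then the closure in counts, from 0 (fully open) to 255 (shut). A call has 1 to 5 rows; each row shifts and turns the commanded pose from where the row before left it, along the tool's axes as they then stand; what a row does not reach is not made up. A row lasts 1/10 s, in which the tool goes at most 50 mm and 8.59 degrees, less where a joint would pass 70% of its speed; a pose out of reach is approached as far as the arm can. A call is refused whole if a number of a shift passes 50 or a number of a turn 8.59, either way. A call with a gripper value outside its range is refused whole. The fingers move at their own pace and stop on an object; "grip_force" is the grip in N (left out, the last holds). Time passes only in rows, so rows that do not move let the fingers close. It gives the time, the measured TCP pose, the force, the opening and the grip force at its end, in the units of the state.
- arm.get_state(): the state, without advancing time (a new reading comes with each control period).
- arm.camera(name): name is "side" or "top" or "wrist"; returns (picture, depth): 420x560x3 uint8, blue, green, red; 420x560 float32, mm along the optical axis (not along the pixel's ray), 0 where there is no reading.
- arm.camera_info(name): a dict with "K" (3x3 intrinsics, pixels), "distortion" ([k1, k2, p1, p2, k3] as OpenCV has them; the pictures are not rectified), "pose" (4x4, takes a point from camera to world coordinates). Camera axes: x right, y up, looking along -z (the intrinsics and any distortion apply to the point x, -y, -z); pixel columns grow to the right and rows downward; lengths in mm; the calibration is good to about 2 mm. A picture is of the moment at which its call begins: read the wrist's pose just before it. camera_info takes no time and is no camera call; for the wrist camera it gives the pose at the moment of the call.
- arm.hand_in(): hands the job in; it is judged then, once.
The state is a dict: "clock": time; "joint_positions": joint angles; "joint_vel": joint speeds; "effort": joint torques, N m; "position": TCP position; "orientation": TCP orientation; "ft_force": force on the tool from outside, world axes, zero at the start; "torque": the same for the moment, N m; "opening": opening from 0.0 (shut) to 1.0 (fully open); "gripper_force": force on a finger pad.
Only numpy, scipy, OpenCV 4.12 (cv2) and the standard library are available. Lean on these libraries where they do the work, as an engineer would, in place of code of your own. Each camera call takes 0.05 s, during which the arm holds its last target. There are 200 camera calls.

### The job

One of the three purge valves on the manifold panel has a worn lever: find it by gently rocking the levers from side to side and feeling how far each moves freely before its spring pushes back, never pushing so far against the spring that a valve vents. Then push the worn valve's lock bolt fully home towards its hub, leaving the other two bolts out, every valve shut and the loose things on the bench where they are.

Things in the scene. Friction and masses are not known exactly. Their poses are not given: they have to be found in the camera images.
- panel: aluminium plate 250 x 460 x 12 mm on the bench with three like-looking purge valves in a row. x: away from the robot (turned up to 0.12 rad), y: to the robot's left. Origin on the table under the middle bay. Each valve (steel block 36 mm square) is turned on its bay by an unmeasured 0 to 0.2 rad either way; valve axes: as the panel's, plus that turn; origin its bay point.
- bay_0 (a point): right bay: point on top of the plate (12 mm over the table) on the vertical hub axis of the valve there; axes as the panel's. Bays are 150 mm apart along y. LEVER of every valve: grey plastic bar over the valve's -x side (towards the robot), 14 mm wide, tip 100 mm from the hub axis, underside 72, top 90 mm above the bay point; round hub of radius 17 mm; free air around and below the bar.
- bay_1 (a point): middle bay, likewise. LEVER FEEL: it swings about the hub axis, first free in its play (drag 0.4 N at 70 mm from the axis; starts somewhere in the play, stays where left), then bears on the stem, held by a centring spring of 5.6 N m/rad (1.1 N per mm at 70 mm). Sound valves: play of 0.02 to 0.025 rad to each side of the valve's -x; the one worn valve: 0.12 rad to each side.
- bay_2 (a point): left bay, likewise. LOCK BOLT of every valve: on its +x side (far from the robot) an upright steel push plate 12 mm thick, 36 mm wide, 28 to 70 mm above the bay point, its middle 102 to 105 mm from the hub axis at the start, 75 mm when home; slides along the valve's -x with 3 N friction, stays where left. Fixed guide block (51 mm high) up to 61 mm from the axis; free air behind the plate.
- stem_a (a joint): turn of the stem of valve A against its centring spring (rad): 0 shut (start), grows anticlockwise seen from above; beyond 0.14 either way gas is vented. It moves only when the lever has taken up its play. Which bay holds valve A is not known.
- bolt_a (a joint): travel of the lock bolt of valve A (m): 0 fully out, 0.030 fully home (starts between 0 and 0.003). Which bay holds valve A is not known.
- stem_b (a joint): turn of the stem of valve B against its centring spring (rad): 0 shut (start), grows anticlockwise seen from above; beyond 0.14 either way gas is vented. It moves only when the lever has taken up its play. Which bay holds valve B is not known.
- bolt_b (a joint): travel of the lock bolt of valve B (m): 0 fully out, 0.030 fully home (starts between 0 and 0.003). Which bay holds valve B is not known.
- stem_c (a joint): turn of the stem of valve C against its centring spring (rad): 0 shut (start), grows anticlockwise seen from above; beyond 0.14 either way gas is vented. It moves only when the lever has taken up its play. Which bay holds valve C is not known.
- bolt_c (a joint): travel of the lock bolt of valve C (m): 0 fully out, 0.030 fully home (starts between 0 and 0.003). Which bay holds valve C is not known.
- vial: bystander: amber glass vial 22 mm across, 34 mm high, standing on the panel between the left and middle bays; origin under its centre
- nut: bystander: brass ring nut 24 mm across, 14 mm high, on the panel between the right and middle bays; origin under its centre
- wrench: bystander: wrench 130 mm long lying in front of the panel to the left; origin under its middle
- driver: bystander: screwdriver 150 mm long lying to the right; origin under its middle
- jar: bystander: jar 60 mm across, 75 mm high, left of the panel; origin under its centre
- phone: bystander: grey phone 75 x 155 x 9 mm, right of the panel; origin under its centre

How it is judged:
By the outcome, as a careful person would: the job done as asked, in the order asked, and still so for the second after the job is handed in, with the robot touching nothing.
It also fails if it takes over 64 s, if anything falls off the work surface, if the arm or the gripper's body presses on something with over 40 N, if the wrist force passes 120 N, or if a joint passes its speed limit or range.

## Working session

There is one attempt and no reset: what is moved stays moved. The work goes in short steps, Python scripts to look and compute and a tool call to move; the robot and the scene stay as the last step left them, time stands still between calls to the robot, and variables do not carry over. Pictures are saved under pics/ and viewed, at most 10 in all, crops included, and the job is handed in when it is done.

Besides the shell and the picture viewer there is one more tool, called after "Emit:" as name(argument=value, ...), one argument or row to a line, values as JSON. drive_tool: Moves the arm, as the interface text tells. Its arguments: {"type":"object","properties":{"plan":{"type":"array"},"grip_force":{"type":"number"}},"required":["plan"]}

```bash
mkdir -p pics; ls
python3 - <<'E'
from workcell import arm
import cv2,numpy as np
s=arm.get_state();print({k:np.round(v,3) for k,v in s.items()})
for n in ("top","side"):
    im,d=arm.camera(n);i=arm.camera_info(n);cv2.imwrite(f"pics/{n}0.png",im);np.savez(f"pics/{n}0.npz",im=im,d=d,**{k:np.array(v) for k,v in i.items()})
    print(n,np.round(i["K"],1).tolist(),np.round(i["distortion"],4),np.round(i["pose"],3).tolist(),(d>0).mean())
E
```

```text
pics
{'clock': np.float64(0.0), 'joint_positions': array([-1.476,  0.259,  0.021,  1.334, -0.   ,  1.418]), 'joint_vel': array([-0.   , -0.   ,  0.   ,  0.001, -0.   ,  0.001]), 'effort': array([ 1.0000e-03, -5.5565e+01,  3.4453e+01,  1.4000e-02, -0.0000e+00,
        0.0000e+00]), 'position': array([ 134.883, -533.145,  404.077]), 'orientation': array([-0.001,  0.992,  0.124,  0.   ]), 'ft_force': array([ 0.259, -0.234,  0.242]), 'torque': array([ 0.024, -0.017, -0.032]), 'gripper_force': np.float64(0.0), 'opening': np.float64(1.004)}
top [[445.4, 0.0, 278.4], [0.0, 445.4, 207.1], [0.0, 0.0, 1.0]] [-0.1373  0.      0.      0.      0.    ] [[0.023, 0.995, -0.093, 402.862], [-1.0, 0.023, 0.001, -4.022], [0.003, 0.093, 0.996, 1042.14], [0.0, 0.0, 0.0, 1.0]] 0.9961181972789116
side [[516.3, 0.0, 286.8], [0.0, 516.3, 210.8], [0.0, 0.0, 1.0]] [-0.0389  0.      0.      0.      0.    ] [[-0.849, 0.388, -0.358, 57.655], [-0.528, -0.645, 0.553, 689.645], [-0.016, 0.658, 0.753, 970.833], [0.0, 0.0, 0.0, 1.0]] 0.9961692176870748
```

View pics/top0.png

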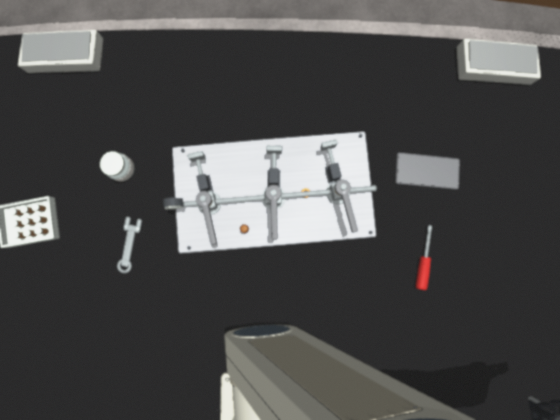

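View pics/side0.png

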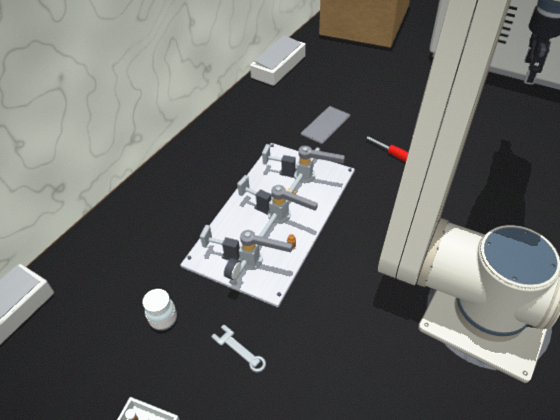

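The top picture shows the right, middle and left hubs at about (343,187), (273,193) and (205,200). The levers point down and the push plates are at (329,145), (274,149) and (197,155). The vial is at (244,229) and the nut at (306,190).

```bash
cat > h.py <<'E'
import numpy as np,cv2
def rays(info,uv):
    K,dist,P=[np.array(info[k],float) for k in("K","distortion","pose")]
    n=cv2.undistortPoints(np.array(uv,float).reshape(-1,1,2),K,dist).reshape(-1,2)
    return P[:3,3],np.c_[n[:,0],-n[:,1],-np.ones(len(n))]@P[:3,:3].T
def onplane(info,uv,z):
    o,r=rays(info,uv); return o+r*((z-o[2])/r[:,2])[:,None]
def cloud(info,d):
    v,u=np.indices(d.shape); o,r=rays(info,np.c_[u.ravel(),v.ravel()])
    return (o+r*d.reshape(-1,1)).reshape(*d.shape,3)
E
python3 - <<'E'
from h import *
f=np.load("pics/top0.npz");W=cloud(f,f["d"]);z=W[...,2]
roi=np.zeros(z.shape,bool);roi[125:260,150:400]=1
print("bench z",np.median(z[260:300,180:220]),"plate",np.median(z[215:235,255:265]))
def comps(lo,hi,amin):
    n,l,st,c=cv2.connectedComponentsWithStats(((z>lo)&(z<hi)&roi).astype(np.uint8))
    for i in range(1,n):
        if st[i,4]<amin: continue
        p=W[l==i]; uv=np.argwhere(l==i)[:,::-1]
        q=onplane(f,uv,np.median(p[:,2]))[:,:2].astype(np.float32)
        r=cv2.minAreaRect(q)
        print(lo,st[i].tolist(),"zmed %.0f"%np.median(p[:,2]),"mean",np.round(q.mean(0)),"rect",np.round(r[0]),np.round(r[1]),"ang%.1f"%r[2],"x",q[:,0].min().round(),q[:,0].max().round())
        if lo>80:
            vx,vy,_,_=cv2.fitLine(q[q[:,0]<q[:,0].max()-40],cv2.DIST_L2,0,.01,.01).ravel();print("   lever dir",np.arctan2(vy,vx))
comps(92,125,15);comps(60,90,8);comps(22,55,6)
im=f["im"];m=cv2.inRange(im,(170,170,170),(255,255,255))*roi.astype(np.uint8);m=cv2.morphologyEx(m,cv2.MORPH_CLOSE,np.ones((15,15)))
c=max(cv2.findContours(m,0,1)[0],key=cv2.contourArea);r=cv2.minAreaRect(onplane(f,c.reshape(-1,2),12)[:,:2].astype(np.float32));print("panel",r)
E
```

```text
bench z 0.504944455626628 plate 12.147649850410744
92 [335, 180, 24, 52, 465] zmed 102 mean [ 505. -151.] rect [ 497. -149.] [113.  33.] ang10.8 x 444.0 553.0
   lever dir 0.29584646
92 [266, 185, 15, 55, 448] zmed 102 mean [488.   5.] rect [480.   6.] [115.  30.] ang1.3 x 423.0 538.0
   lever dir 0.05347682
92 [195, 191, 22, 54, 475] zmed 102 mean [473. 147.] rect [468. 141.] [115.  34.] ang21.4 x 409.0 522.0
   lever dir 0.2715142
92 [168, 198, 6, 9, 22] zmed 93 mean [499. 226.] rect [497. 228.] [18. 11.] ang2.6 x 489.0 506.0Traceback (most recent call last):
  File "<stdin>", line 15, in <module>
  File "<stdin>", line 14, in comps
cv2.error: OpenCV(4.12.0) /io/opencv/modules/imgproc/src/linefit.cpp:50: error: (-215:Assertion failed) count > 0 in function 'fitLine2D_wods'
```

Run:
```python
import cv2
im=cv2.imread("pics/top0.png")[125:260,160:390];cv2.imwrite("pics/c1.png",cv2.resize(im,None,fx=3.4,fy=3.4,interpolation=cv2.INTER_CUBIC))
```

```text
(no output)
```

View pics/c1.png

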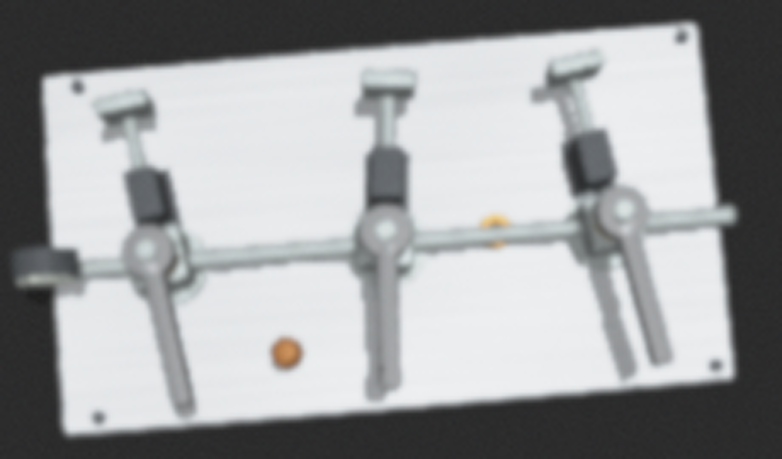

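The crop shows the hubs at (623,212), (385,231) and (148,249), the lever tips at (661,360), (390,385) and (186,410), and the push-plate tops at (575,62), (388,76) and (122,102). A pipe joins the valves.

Run:
```python
from h import *
f=np.load("pics/top0.npz");W=cloud(f,f["d"]);z=W[...,2]
P=lambda a,zz:onplane(f,np.array(a,float)/3.4+[160,125],zz)[:,:2]
h=P([(623,212),(385,231),(148,249)],102);t=P([(661,360),(390,385),(186,410)],102);b=P([(575,62),(388,76),(122,102)],82)
fl=lambda p,zz:[round(float(z[int(round(v/3.4+125)),int(round(u/3.4+160))])) for u,v in p]
print("ztip",fl([(659,350),(390,375),(184,400)],0),"zplates",fl([(575,62),(388,76),(122,102)],0),"pipe",fl([(280,249),(560,226),(700,216)],0),"vial",fl([(286,352)],0))
for i in range(3):
    a=h[i]-t[i];c=b[i]-h[i];print(i,"hub",h[i].round(1),"tip",t[i].round(1),"lever ang %.3f len %.0f"%(np.arctan2(a[1],a[0]),np.hypot(*a)),"bolt",b[i].round(1),"ang %.3f len %.0f"%(np.arctan2(c[1],c[0]),np.hypot(*c)))
print("vial",P([(286,352)],46),"nut",P([(495,230)],26), "gauge top z",z[195:215,165:178].max())
c=P([(43,77),(697,23),(735,378),(65,433)],12);print("panel",c.round(),np.arctan2(*(c[2]-c[3])[::-1]),np.arctan2(*(c[1]-c[0])[::-1]))
```

```text
ztip [105, 101, 102] zplates [81, 84, 83] pipe [41, 43, 39] vial [46]
0 hub [ 536.5 -142.7] tip [ 444.  -167.4] lever ang 0.262 len 96 bolt [ 636.8 -113.8] ang 0.281 len 104
1 hub [520.8   6.5] tip [424.8   1.1] lever ang 0.056 len 96 bolt [624.4   7.3] ang 0.007 len 104
2 hub [506.1 154.8] tip [406.2 127.3] lever ang 0.268 len 104 bolt [603.7 179.2] ang 0.245 len 101
vial [[446.14260133  70.3862105 ]] nut [[532.81634116 -66.99671125]] gauge top z 1042.1400091562712
panel [[ 635.  249.]
 [ 684. -208.]
 [ 437. -234.]
 [ 389.  222.]] -1.4658737686268706 -1.4633413188712783
```

Emit:
drive_tool(
  plan=[
    [[34,-23,0],[0,0,0],135],
    [[34,-23,0],[0,0,0],135],
    [[34,-23,0],[0,0,0],135],
    [[34,-23,0],[0,0,0],135],
    [[34,-23,0],[0,0,0],135],
  ],
  grip_force=20,
)

```text
clock: 0.6
position: [272.2, -378.6, 404.5]
orientation: [-0.0, 0.992, 0.123, -0.0]
ft_force: [0.4, -0.1, 0.2]
opening: 0.468
gripper_force: 0.0
```

Emit:
drive_tool(
  plan=[
    [[34,-23,0],[0,0,0],135],
    [[34,-23,0],[0,0,0],135],
    [[34,-23,0],[0,0,0],135],
    [[34,-23,0],[0,0,0],135],
    [[34,-23,0],[0,0,0],135],
  ],
)

```text
clock: 1.1
position: [408.9, -225.3, 404.6]
orientation: [-0.0, 0.992, 0.124, -0.0]
ft_force: [0.7, -1.7, 0.1]
opening: 0.47
gripper_force: 0.0
```

Emit:
drive_tool(
  plan=[
    [[34,-23,0],[0,0,0],135],
    [[34,-24,0],[0,0,0],135],
    [[0,0,20],[0,0,0],135],
    [[0,0,0],[0,0,0],135],
    [[0,0,0],[0,0,0],135],
  ],
)

```text
clock: 1.6
position: [462.3, -164.7, 384.6]
orientation: [-0.0, 0.992, 0.124, -0.001]
ft_force: [-0.1, -0.3, -0.9]
opening: 0.471
gripper_force: 0.0
```

```bash
cat >> h.py <<'E'
def yaw(q):
    from scipy.spatial.transform import Rotation as R
    m=R.from_quat([q[1],q[2],q[3],q[0]]).as_matrix(); return np.arctan2(m[1,0],m[0,0]),m
def delta(s,xyz,y=None):
    a,m=yaw(s["orientation"]); d=m.T@(np.array(xyz)-s["position"])
    return np.round(d,1), None if y is None else round(float(np.degrees(a-y)),1)
E
python3 - <<'E'
from h import *
from workcell import arm
i=arm.camera_info("wrist");im,d=arm.camera("wrist");cv2.imwrite("pics/w0.png",im)
s=arm.get_state();print(s["clock"],s["position"],yaw(s["orientation"])[0],s["ft_force"],s["opening"],delta(s,(464,-162,240),.262))
np.savez("pics/w0.npz",im=im,d=d,**{k:np.array(v) for k,v in i.items()});print(np.round(i["pose"],2).tolist())
E
```

```text
1.65 [ 462.24018993 -165.03613159  385.07998322] 0.24701721036269647 [-0.54832734  0.34161034  0.39628308] 0.472271231815129 (array([  2.5,  -2.5, 145.1]), -0.9)
[[0.25, 0.93, 0.26, 528.19], [-0.97, 0.24, 0.06, -148.93], [-0.0, -0.27, 0.96, 353.36], [0.0, 0.0, 0.0, 1.0]]
```

View pics/w0.png

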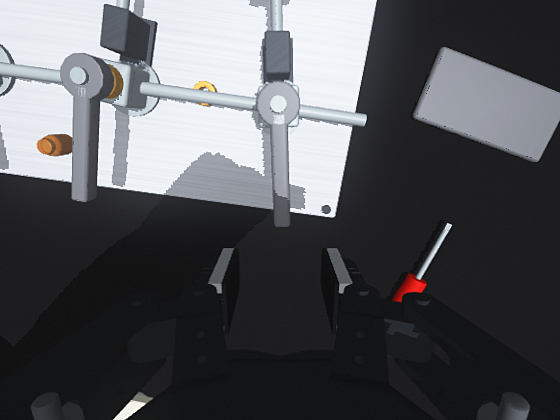

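The wrist view shows the right lever from hub (278,103) to tip (282,224), and the middle lever from hub (78,75) to tip (84,198). I'll check the positions before descending.

Run:
```python
from h import *
f=np.load("pics/w0.npz")
p=onplane(f,[(278,103),(282,222),(78,75),(84,196)],102)[:,:2];print(p.round(1))
for i in (0,2):
    a=p[i]-p[i+1];print(np.arctan2(a[1],a[0]),np.hypot(*a))
```

```text
[[ 539.6 -144. ]
 [ 448.2 -170.5]
 [ 522.9    6.9]
 [ 429.6   -5.7]]
0.2821165590250545 95.13136674968271
0.13439235350796222 94.16290158332058
```

Emit:
drive_tool(
  plan=[
    [[4,-0.5,0],[0,0,-1.0],135],
    [[0,0,40],[0,0,0],135],
    [[0,0,40],[0,0,0],135],
    [[0,0,35],[0,0,0],135],
    [[0,0,15],[0,0,0],135],
  ],
)

```text
clock: 2.15
position: [465.5, -163.5, 252.4]
orientation: [-0.001, 0.991, 0.132, -0.001]
ft_force: [-0.2, -0.7, 0.7]
opening: 0.468
gripper_force: 0.0
```

Emit:
drive_tool(
  plan=[
    [[0,0,15],[0,0,0],135],
    [[0,0,0],[0,0,0],135],
    [[0,0,0],[0,0,0],135],
    [[0,0,0],[0,0,0],135],
  ],
)

```text
clock: 2.55
position: [466.6, -163.6, 240.8]
orientation: [0.001, 0.991, 0.132, 0.001]
ft_force: [-0.5, 0.4, 0.3]
opening: 0.472
gripper_force: 0.0
```

Run:
```python
from h import *
from workcell import arm
im,d=arm.camera("wrist");cv2.imwrite("pics/w1.png",im)
s=arm.get_state();print(s["clock"],s["position"],yaw(s["orientation"])[0],s["ft_force"],s["torque"])
```

```text
2.6 [ 466.52135864 -163.50474067  240.773863  ] 0.2650114200266829 [-1.07460293  0.35323172 -0.32826612] [-0.02626126 -0.00014135 -0.05223823]
```

View pics/w1.png

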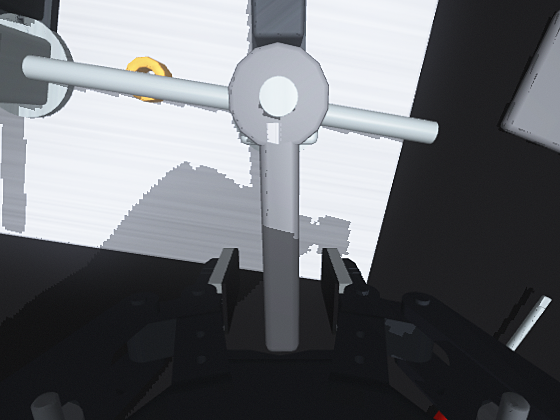

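The lever (column 281) sits centred between the pads (238 and 322). I'll narrow the fingers and rock it.

Emit:
drive_tool(
  plan=[
    [[0,0,0],[0,0,0],189],
    [[0,0,0],[0,0,0],189],
    [[0,0,0],[0,0,0],189],
    [[0,0,0],[0,0,0],189],
  ],
)

```text
clock: 3.0
position: [466.3, -163.1, 239.8]
orientation: [0.0, 0.991, 0.132, 0.0]
ft_force: [-0.0, 0.4, -0.8]
opening: 0.258
gripper_force: 0.0
```

Emit:
drive_tool(
  plan=[
    [[0,2,0],[0,0,0],189],
    [[0,2,0],[0,0,0],189],
    [[0,0,0],[0,0,0],189],
    [[0,0,0],[0,0,0],189],
  ],
)

```text
clock: 3.4
position: [467.3, -167.1, 239.6]
orientation: [-0.0, 0.991, 0.132, -0.0]
ft_force: [0.0, -0.6, -0.5]
opening: 0.257
gripper_force: 0.0
```

Emit:
drive_tool(
  plan=[
    [[0,1,0],[0,0,0],189],
    [[0,1,0],[0,0,0],189],
    [[0,0,0],[0,0,0],189],
    [[0,0,0],[0,0,0],189],
  ],
)

```text
clock: 3.8
position: [467.8, -168.9, 239.7]
orientation: [-0.0, 0.991, 0.132, -0.0]
ft_force: [-0.6, -0.2, -0.1]
opening: 0.26
gripper_force: 0.1
```

Emit:
drive_tool(
  plan=[
    [[0,1,0],[0,0,0],189],
    [[0,1,0],[0,0,0],189],
    [[0,0,0],[0,0,0],189],
    [[0,0,0],[0,0,0],189],
  ],
)

```text
clock: 4.2
position: [468.2, -170.7, 239.6]
orientation: [-0.0, 0.991, 0.132, -0.0]
ft_force: [-1.3, 2.7, 1.0]
opening: 0.258
gripper_force: 1.2
```

Emit:
drive_tool(
  plan=[
    [[0,-4,0],[0,0,0],189],
    [[0,-4,0],[0,0,0],189],
    [[0,-3,0],[0,0,0],189],
    [[0,0,0],[0,0,0],189],
    [[0,0,0],[0,0,0],189],
  ],
)

```text
clock: 4.7
position: [465.5, -160.2, 239.8]
orientation: [0.0, 0.991, 0.132, 0.0]
ft_force: [-0.2, -1.1, -0.4]
opening: 0.262
gripper_force: 0.0
```

Emit:
drive_tool(
  plan=[
    [[0,-1,0],[0,0,0],189],
    [[0,-1,0],[0,0,0],189],
    [[0,0,0],[0,0,0],189],
    [[0,0,0],[0,0,0],189],
  ],
)

```text
clock: 5.1
position: [464.9, -158.3, 239.7]
orientation: [0.0, 0.991, 0.132, 0.0]
ft_force: [0.2, -1.0, 0.5]
opening: 0.264
gripper_force: 0.1
```

Emit:
drive_tool(
  plan=[
    [[0,-1,0],[0,0,0],189],
    [[0,-1,0],[0,0,0],189],
    [[0,0,0],[0,0,0],189],
    [[0,0,0],[0,0,0],189],
  ],
)

```text
clock: 5.5
position: [464.4, -156.5, 239.7]
orientation: [0.0, 0.991, 0.132, 0.0]
ft_force: [-0.5, -2.7, 0.3]
opening: 0.26
gripper_force: 1.1
```

Emit:
drive_tool(
  plan=[
    [[0,-1,0],[0,0,0],189],
    [[0,-0.5,0],[0,0,0],189],
    [[0,0,0],[0,0,0],189],
    [[0,0,0],[0,0,0],189],
  ],
)

```text
clock: 5.9
position: [464.0, -155.0, 239.7]
orientation: [0.0, 0.991, 0.132, 0.0]
ft_force: [-1.0, -4.1, 1.0]
opening: 0.26
gripper_force: 2.0
```

Emit:
drive_tool(
  plan=[
    [[0,7,0],[0,0,0],189],
    [[0,0,-30],[0,0,0],189],
    [[0,0,-45],[0,0,0],189],
    [[6,-40.5,-10],[0,0,0],135],
    [[6,-40.5,0],[0,0,0],135],
  ],
)

```text
clock: 6.4
position: [456.7, -80.3, 326.5]
orientation: [0.0, 0.991, 0.131, 0.002]
ft_force: [-0.2, 0.8, -0.9]
opening: 0.468
gripper_force: 0.0
```

Emit:
drive_tool(
  plan=[
    [[6,-40.5,0],[0,0,0],135],
    [[6,-40.5,0],[0,0,0],135],
    [[0,0,0],[0,0,5],135],
    [[0,0,0],[0,0,5],135],
    [[0,0,0],[0,0,0],135],
  ],
)

```text
clock: 6.9
position: [446.5, 1.4, 324.6]
orientation: [-0.0, 0.999, 0.045, -0.0]
ft_force: [-0.4, -0.1, 0.6]
opening: 0.47
gripper_force: 0.0
```

Emit:
drive_tool(
  plan=[
    [[0,0,0],[0,0,0],135],
    [[0,0,0],[0,0,0],135],
  ],
)

```text
clock: 7.1
position: [446.6, 0.7, 324.6]
orientation: [-0.0, 0.999, 0.046, -0.0]
ft_force: [0.4, -0.2, -0.8]
opening: 0.47
gripper_force: 0.0
```

Run:
```python
from h import *
from workcell import arm
i=arm.camera_info("wrist");im,d=arm.camera("wrist");cv2.imwrite("pics/w2.png",im)
np.savez("pics/w2.npz",im=im,d=d,**{k:np.array(v) for k,v in i.items()})
s=arm.get_state();print(s["clock"],s["position"],yaw(s["orientation"])[0],s["ft_force"])
```

```text
7.15 [446.60047615   0.6554233  324.58871433] 0.09162930961564097 [-0.65160146 -0.46390791  0.08219322]
```

View pics/w2.png

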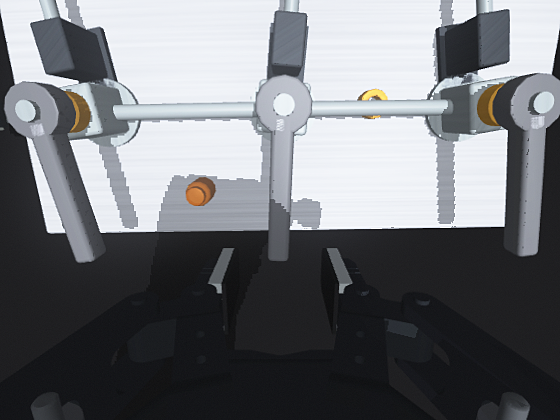

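The middle lever runs from hub (283,103) to tip (278,258), central between the pads. I'll descend and rock it.

Emit:
drive_tool(
  plan=[
    [[0,0,40],[0,0,2],135],
    [[0,0,30],[0,0,0],135],
    [[0,0,15],[0,0,0],135],
    [[0,0,0],[0,0,0],189],
    [[0,0,0],[0,0,0],189],
  ],
)

```text
clock: 7.65
position: [446.8, 0.7, 240.0]
orientation: [-0.0, 1.0, 0.028, -0.0]
ft_force: [-0.4, -1.3, 0.7]
opening: 0.258
gripper_force: 0.0
```

Emit:
drive_tool(
  plan=[
    [[0,0,0],[0,0,0],189],
    [[0,2,0],[0,0,0],189],
    [[0,2,0],[0,0,0],189],
    [[0,0,0],[0,0,0],189],
    [[0,0,0],[0,0,0],189],
  ],
)

```text
clock: 8.15
position: [446.8, -3.1, 239.9]
orientation: [0.0, 1.0, 0.028, 0.0]
ft_force: [-1.1, 0.0, 0.3]
opening: 0.257
gripper_force: 0.0
```

Emit:
drive_tool(
  plan=[
    [[0,1,0],[0,0,0],189],
    [[0,1,0],[0,0,0],189],
    [[0,0,0],[0,0,0],189],
    [[0,0,0],[0,0,0],189],
  ],
)

```text
clock: 8.55
position: [446.9, -5.1, 239.6]
orientation: [0.0, 1.0, 0.028, -0.0]
ft_force: [-0.4, -0.4, -0.7]
opening: 0.255
gripper_force: 0.1
```

Emit:
drive_tool(
  plan=[
    [[0,1,0],[0,0,0],189],
    [[0,1,0],[0,0,0],189],
    [[0,0,0],[0,0,0],189],
    [[0,0,0],[0,0,0],189],
  ],
)

```text
clock: 8.95
position: [447.0, -7.1, 239.7]
orientation: [0.0, 1.0, 0.028, -0.0]
ft_force: [-0.7, 0.5, 0.3]
opening: 0.26
gripper_force: 0.1
```

Emit:
drive_tool(
  plan=[
    [[0,1,0],[0,0,0],189],
    [[0,1,0],[0,0,0],189],
    [[0,0,0],[0,0,0],189],
    [[0,0,0],[0,0,0],189],
  ],
)

```text
clock: 9.35
position: [447.1, -9.0, 239.6]
orientation: [-0.0, 1.0, 0.028, -0.0]
ft_force: [-0.5, 1.7, -0.2]
opening: 0.262
gripper_force: 0.9
```

Emit:
drive_tool(
  plan=[
    [[0,1,0],[0,0,0],189],
    [[0,1,0],[0,0,0],189],
    [[0,0,0],[0,0,0],189],
    [[0,0,0],[0,0,0],189],
  ],
)

```text
clock: 9.75
position: [447.2, -11.0, 239.6]
orientation: [-0.0, 1.0, 0.028, -0.0]
ft_force: [-0.0, 2.6, -0.1]
opening: 0.26
gripper_force: 1.9
```

Emit:
drive_tool(
  plan=[
    [[0,1,0],[0,0,0],189],
    [[0,1,0],[0,0,0],189],
    [[0,0,0],[0,0,0],189],
    [[0,0,0],[0,0,0],189],
  ],
)

```text
clock: 10.15
position: [447.3, -12.9, 239.6]
orientation: [-0.0, 1.0, 0.028, -0.0]
ft_force: [-0.5, 5.5, -1.0]
opening: 0.259
gripper_force: 2.9
```

Emit:
drive_tool(
  plan=[
    [[0,-5,0],[0,0,0],189],
    [[0,-5,0],[0,0,0],189],
    [[0,-5,0],[0,0,0],189],
    [[0,-1,0],[0,0,0],189],
    [[0,0,0],[0,0,0],189],
  ],
)

```text
clock: 10.65
position: [446.5, 3.1, 239.7]
orientation: [0.0, 1.0, 0.028, 0.0]
ft_force: [-0.3, 1.0, -1.0]
opening: 0.261
gripper_force: 0.1
```

Emit:
drive_tool(
  plan=[
    [[0,-1,0],[0,0,0],189],
    [[0,-1,0],[0,0,0],189],
    [[0,0,0],[0,0,0],189],
    [[0,0,0],[0,0,0],189],
  ],
)

```text
clock: 11.05
position: [446.4, 4.9, 239.7]
orientation: [0.0, 1.0, 0.028, 0.0]
ft_force: [-0.3, -1.0, -0.0]
opening: 0.259
gripper_force: 0.1
```

Emit:
drive_tool(
  plan=[
    [[0,-1,0],[0,0,0],189],
    [[0,-1,0],[0,0,0],189],
    [[0,0,0],[0,0,0],189],
    [[0,0,0],[0,0,0],189],
  ],
)

```text
clock: 11.45
position: [446.2, 7.0, 239.7]
orientation: [0.0, 1.0, 0.028, -0.0]
ft_force: [-0.1, -0.3, 0.1]
opening: 0.256
gripper_force: 0.1
```

Emit:
drive_tool(
  plan=[
    [[0,-1,0],[0,0,0],189],
    [[0,-1,0],[0,0,0],189],
    [[0,-1,0],[0,0,0],189],
    [[0,0,0],[0,0,0],189],
    [[0,0,0],[0,0,0],189],
  ],
)

```text
clock: 11.95
position: [446.1, 10.0, 239.7]
orientation: [-0.0, 1.0, 0.028, 0.0]
ft_force: [-0.3, 0.0, 0.4]
opening: 0.262
gripper_force: 0.1
```

Emit:
drive_tool(
  plan=[
    [[0,-1,0],[0,0,0],189],
    [[0,-1,0],[0,0,0],189],
    [[0,0,0],[0,0,0],189],
    [[0,0,0],[0,0,0],189],
  ],
)

```text
clock: 12.35
position: [445.9, 12.0, 239.7]
orientation: [-0.0, 1.0, 0.028, 0.0]
ft_force: [0.2, 0.4, -0.4]
opening: 0.259
gripper_force: 0.1
```

Emit:
drive_tool(
  plan=[
    [[0,-1,0],[0,0,0],189],
    [[0,-1,0],[0,0,0],189],
    [[0,0,0],[0,0,0],189],
    [[0,0,0],[0,0,0],189],
  ],
)

```text
clock: 12.75
position: [445.8, 14.0, 239.7]
orientation: [-0.0, 1.0, 0.028, 0.0]
ft_force: [-0.8, -0.5, 0.2]
opening: 0.26
gripper_force: 0.1
```

Emit:
drive_tool(
  plan=[
    [[0,-1,0],[0,0,0],189],
    [[0,-1,0],[0,0,0],189],
    [[0,0,0],[0,0,0],189],
    [[0,0,0],[0,0,0],189],
  ],
)

```text
clock: 13.15
position: [445.7, 16.0, 239.7]
orientation: [-0.0, 1.0, 0.028, 0.0]
ft_force: [-0.4, -1.5, -0.8]
opening: 0.258
gripper_force: 0.1
```

Right lever: about 4 mm of free travel, so sound. Middle lever: about 16 mm or more net, so worn. Next I'll go behind the middle bolt with the fingers shut.

Emit:
drive_tool(
  plan=[
    [[0,4,0],[0,0,0],189],
    [[0,0,-30],[0,0,0],189],
    [[0,0,-45],[0,0,0],189],
    [[0,0,-15],[0,0,2],255],
    [[0,0,0],[0,0,0],255],
  ],
)

```text
clock: 13.65
position: [446.5, 11.7, 331.9]
orientation: [0.0, 1.0, 0.01, 0.002]
ft_force: [0.1, -0.8, 0.4]
opening: 0.0
gripper_force: 0.0
```

Emit:
drive_tool(
  plan=[
    [[44,1.6,0],[0,0,0],255],
    [[44,1.6,0],[0,0,0],255],
    [[44,1.6,0],[0,0,0],255],
    [[44,1.6,0],[0,0,0],255],
    [[43,1.6,0],[0,0,0],255],
  ],
)

```text
clock: 14.15
position: [666.7, 8.3, 327.8]
orientation: [-0.0, 1.0, 0.011, -0.001]
ft_force: [1.0, -0.6, 0.2]
opening: 0.001
gripper_force: 0.0
```

Emit:
drive_tool(
  plan=[
    [[0,0,0],[0,0,0],255],
    [[0,0,0],[0,0,0],255],
    [[0,0,0],[0,0,0],255],
  ],
)

```text
clock: 14.45
position: [664.3, 8.5, 328.8]
orientation: [-0.0, 1.0, 0.011, -0.001]
ft_force: [0.8, 0.4, -0.6]
opening: 0.002
gripper_force: 0.0
```

Run:
```python
from h import *
from workcell import arm
im,d=arm.camera("side");cv2.imwrite("pics/s1.png",cv2.resize(im[100:320,160:400],None,fx=2.4,fy=2.4))
i=arm.camera_info("side");np.savez("pics/s1.npz",im=im,d=d,**{k:np.array(v) for k,v in i.items()})
s=arm.get_state();print(s["clock"],s["position"],yaw(s["orientation"])[0],s["ft_force"])
f=np.load("pics/side0.npz");W=cloud(f,f["d"]);
for n,(u,v) in {"p0":(265,152),"p1":(242,185),"p2":(205,232)}.items():
    w=W[v-15:v+25,u-15:u+20].reshape(-1,3);w=w[(w[:,2]>45)&(w[:,2]<95)];print(n,len(w),np.percentile(w,[5,50,95],axis=0).round(0).tolist())
```

```text
14.5 [664.0780055    8.53013583 329.43861512] 0.02115637286101838 [ 0.59549411  1.15644699 -0.18103004]
p0 207 [[590.0, -130.0, 48.0], [632.0, -118.0, 61.0], [642.0, -98.0, 83.0]]
p1 277 [[572.0, -6.0, 48.0], [620.0, 11.0, 62.0], [630.0, 24.0, 83.0]]
p2 266 [[561.0, 167.0, 50.0], [600.0, 179.0, 63.0], [610.0, 198.0, 84.0]]
```

View pics/s1.png

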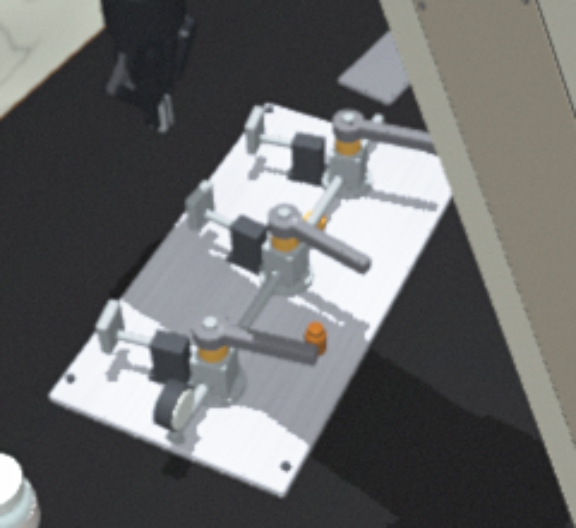

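The side view shows the fingertips (160,125) above and beyond the middle push plate (200,205), with nothing in the way. I'll descend and push.

Emit:
drive_tool(
  plan=[
    [[0,0,40],[0,0,0],255],
    [[0,0,40],[0,0,0],255],
    [[0,0,25],[0,0,0],255],
    [[0,0,0],[0,0,0],255],
    [[0,0,0],[0,0,0],255],
  ],
)

```text
clock: 15.0
position: [664.6, 8.5, 226.0]
orientation: [0.0, 1.0, 0.01, 0.0]
ft_force: [1.0, -0.2, 0.8]
opening: -0.001
gripper_force: 0.0
```

Emit:
drive_tool(
  plan=[
    [[-6,0,0],[0,0,0],255],
    [[-6,0,0],[0,0,0],255],
    [[-4,0,0],[0,0,0],255],
    [[0,0,0],[0,0,0],255],
    [[0,0,0],[0,0,0],255],
  ],
)

```text
clock: 15.5
position: [649.0, 8.2, 225.2]
orientation: [0.0, 1.0, 0.01, 0.0]
ft_force: [0.1, -0.3, -0.8]
opening: -0.005
gripper_force: 0.0
```

Emit:
drive_tool(
  plan=[
    [[-4,0,0],[0,0,0],255],
    [[-4,0,0],[0,0,0],255],
    [[-4,0,0],[0,0,0],255],
    [[0,0,0],[0,0,0],255],
  ],
)

```text
clock: 15.9
position: [636.6, 7.9, 224.7]
orientation: [-0.0, 1.0, 0.01, -0.0]
ft_force: [-0.0, -0.1, -0.1]
opening: -0.003
gripper_force: 0.1
```

Emit:
drive_tool(
  plan=[
    [[-3,0,0],[0,0,0],255],
    [[-3,0,0],[0,0,0],255],
    [[-2,0,0],[0,0,0],255],
    [[0,0,0],[0,0,0],255],
  ],
)

```text
clock: 16.3
position: [628.7, 7.8, 224.7]
orientation: [-0.0, 1.0, 0.01, -0.0]
ft_force: [1.3, 1.7, 0.0]
opening: 0.003
gripper_force: 0.6
```

Emit:
drive_tool(
  plan=[
    [[-2,0,0],[0,0,0],255],
    [[-2,0,0],[0,0,0],255],
    [[0,0,0],[0,0,0],255],
  ],
)

```text
clock: 16.6
position: [624.8, 7.8, 224.7]
orientation: [-0.0, 1.0, 0.01, -0.0]
ft_force: [0.8, 1.6, -0.9]
opening: -0.004
gripper_force: 0.8
```

Emit:
drive_tool(
  plan=[
    [[-2,0,0],[0,0,0],255],
    [[-2,0,0],[0,0,0],255],
    [[-1,0,0],[0,0,0],255],
  ],
)

```text
clock: 16.9
position: [619.9, 7.6, 224.7]
orientation: [-0.0, 1.0, 0.01, 0.0]
ft_force: [2.9, 2.3, -1.3]
opening: -0.0
gripper_force: 1.5
```

Emit:
drive_tool(
  plan=[
    [[-2,0,0],[0,0,0],255],
    [[-1,0,0],[0,0,0],255],
    [[-1,0,0],[0,0,0],255],
  ],
)

```text
clock: 17.2
position: [616.0, 7.5, 224.7]
orientation: [-0.0, 1.0, 0.01, 0.0]
ft_force: [3.4, 2.3, 0.6]
opening: 0.004
gripper_force: 1.5
```

Run:
```python
from h import *
from workcell import arm
im,d=arm.camera("side");cv2.imwrite("pics/s2.png",cv2.resize(im[100:320,160:400],None,fx=2.4,fy=2.4))
s=arm.get_state();print(s["clock"],s["position"],s["ft_force"],s["torque"])
```

```text
17.25 [615.86928303   7.51199241 224.73799939] [ 2.57690628  2.62337796 -0.43238915] [ 0.39641065 -0.43569994 -0.00742801]
```

View pics/s2.png

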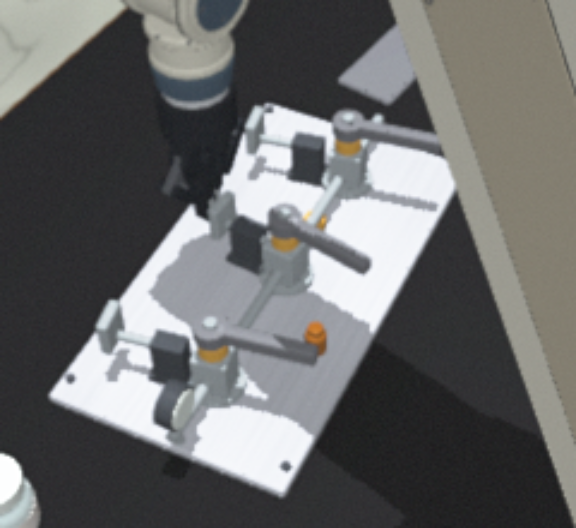

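The plate has moved from (200,205) to (221,213) and is not home yet. I'll continue in small steps with a slight sideways easing.

Emit:
drive_tool(
  plan=[
    [[-1,-0.3,0],[0,0,0],255],
    [[-1,-0.2,0],[0,0,0],255],
    [[-1,0,0],[0,0,0],255],
    [[0,0,0],[0,0,0],255],
  ],
)

```text
clock: 17.65
position: [614.8, 7.6, 224.9]
orientation: [0.0, 1.0, 0.01, 0.002]
ft_force: [13.6, 1.7, -7.3]
opening: 0.002
gripper_force: 7.0
```

Emit:
drive_tool(
  plan=[
    [[-1,-0.2,0],[0,0,0],255],
    [[-1,0,0],[0,0,0],255],
    [[-1,0,0],[0,0,0],255],
    [[0,0,0],[0,0,0],255],
  ],
)

```text
clock: 18.05
position: [613.8, 7.6, 225.2]
orientation: [0.0, 1.0, 0.01, 0.005]
ft_force: [25.6, 1.7, -13.3]
opening: -0.0
gripper_force: 13.3
```

Emit:
drive_tool(
  plan=[
    [[-1,0,0],[0,0,0],255],
    [[-1,0,0],[0,0,0],255],
    [[0,0,0],[0,0,0],255],
  ],
)

```text
clock: 18.35
position: [613.1, 7.5, 225.3]
orientation: [0.0, 1.0, 0.01, 0.007]
ft_force: [35.0, 2.7, -19.4]
opening: 0.002
gripper_force: 17.5
```

A hard stop at about 615 mm is where home was predicted. I'll back away and check.

Emit:
drive_tool(
  plan=[
    [[5,0,0],[0,0,0],255],
    [[10,0,0],[0,0,0],255],
    [[20,0,0],[0,0,0],255],
    [[0,0,-30],[0,0,0],255],
    [[0,0,-40],[0,0,0],255],
  ],
)

```text
clock: 18.85
position: [642.7, 8.6, 292.9]
orientation: [-0.0, 1.0, 0.01, -0.003]
ft_force: [0.8, 0.2, -0.5]
opening: -0.002
gripper_force: 0.0
```

Emit:
drive_tool(
  plan=[
    [[0,0,-40],[0,0,0],255],
    [[0,0,-40],[0,0,0],255],
    [[0,0,0],[0,0,0],255],
    [[0,0,0],[0,0,0],255],
  ],
)

```text
clock: 19.25
position: [642.9, 8.6, 375.2]
orientation: [0.0, 1.0, 0.01, 0.0]
ft_force: [-0.4, -0.2, -0.1]
opening: 0.0
gripper_force: 0.0
```

Run:
```python
from h import *
from workcell import arm
im,d=arm.camera("side");i=arm.camera_info("side");cv2.imwrite("pics/s3.png",cv2.resize(im[100:320,160:400],None,fx=2.4,fy=2.4))
s=arm.get_state();print(s["clock"],s["position"],s["ft_force"])
f=np.load("pics/side0.npz")
for nm,W in (("before",cloud(f,f["d"])),("after",cloud(i,d))):
  for b,(x,y) in enumerate([(536.5,-142.7),(521.5,6.7),(506,154.8)]):
    a=(.28,.01,.25)[b];r=W.reshape(-1,3)-[x,y,0];X=r[:,0]*np.cos(a)+r[:,1]*np.sin(a);Y=-r[:,0]*np.sin(a)+r[:,1]*np.cos(a)
    k=(X>63)&(X<125)&(abs(Y)<24)&(r[:,2]>66)&(r[:,2]<90);print(nm,b,k.sum(),np.percentile(X[k],[3,50,97]).round(1))
```

```text
19.3 [642.77874899   8.64177666 373.91251962] [-0.90681953  0.63751949 -0.75014282]
before 0 74 [100.7 104.4 111.3]
before 1 100 [ 97.6 101.3 110. ]
before 2 113 [ 97.8 101.4 109.1]
after 0 75 [100.4 104.4 111.3]
after 1 97 [70.4 73.8 81.2]
after 2 113 [ 97.6 101.8 109.3]
```

View pics/s3.png

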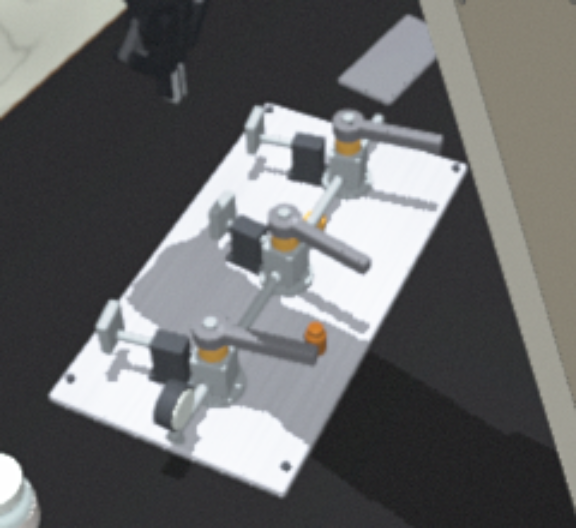

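The middle push plate moved about 28 mm to the hard stop, close to the 75 mm home distance. The other bolts, the vial and the nut have not moved, and the robot is clear of everything.

```bash
python3 -c "
from workcell import arm
print(arm.hand_in())"
```

```text
the job is handed in; nothing more can be done
None
```

The worn valve is in the middle bay: its lever had about 16 mm or more of free travel, against about 4 mm on the right one. Its lock bolt is pushed home to the stop, the other two bolts are still out, and the job is handed in; I left the left lever untested because only one valve is worn.

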